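Hang the waffle shells to cool and clear the broken pieces into the crumb bin

TASK

Clear the pastry board: drape every whole waffle shell over the bar of the cooling rack, side by side without touching one another, and slide the crumb bin's cover open and push all the broken pieces off the board into the bin with the bench scraper, keeping the fingers off the pieces. When they are all in, slide the cover fully shut again and lay the scraper flat back on the worktop. Leave the jars and the little white pot where they stand.

Things in the scene. Friction and masses are not known exactly. Their poses are not given: they have to be found in the camera images.
- board: fixed unit on the worktop, 160 wide (own x), 470 long (own y): wooden pastry board with a white crumb bin at its -y end. Origin on the worktop under the middle of the wooden board, own z up. The bin spans own y -142 to -330; its compartment, right against the board, own y -149 to -236, own x -74 to 74, floor 5 high; its rear half has a fixed top
- board_top (a point): middle of the wooden board's flat top, 50 above the worktop; axes as board. The board reaches own y -140 to 140. Along each long side stands a batten 12 higher than the board, inner faces at own x -72 and 72; both ends are open. The bin's cover has its top 1.5 below this level; the guides at the cover's sides rise 3.5 above it
- cover (a joint): flat steel sliding cover of the crumb bin, in m: 0 = shut over the compartment, grows as it slides along board's own -y over the fixed rear half; 0.088 = fully open, at the stop. Friction about 1.2 N; stays where it is left
- cover_handle (a point): centre of the black bar handle that stands on the cover: 60 long across the bin (board's own x), 12 wide along the slide (board's own y), its top 16 above this point; the cover's face is 15 below this point
- rack: fixed wooden cooling rack: a round horizontal bar 22 in diameter on two posts. Origin on the worktop under the middle of the bar; the bar runs along own y, its axis 112 high, free between the posts from own y -156 to +156; foot board 70 x 360, 14 high; posts reach 130 high. A shell hanging on the bar has its centre 96 high
- scraper_grip (a point): bench scraper lying flat: this point is the centre of its wooden grip, 10 above the underside; the grip is 22 wide (own x), 124 long (own y), 20 high. The steel blade, 2 thick, flush with the underside, 120 wide, reaches from the grip along own -x; its free edge is 89 from this point. 0.12 kg
- shell1_mid (a point): one of up to four baked waffle shells (or absent), golden brown, rigid: an upside-down U, 50 long (own x), 50 wide over its legs (own y), 66 high, 6 thick, so the gap between the legs is 38 wide and 60 deep up to the round crest; stands legs down on the board, 45 g. This point is its centre, half-way up: crest 33 above, feet 33 below; own z points to the crest
- shell2_mid (a point): one of up to four baked waffle shells (or absent), golden brown, rigid: an upside-down U, 50 long (own x), 50 wide over its legs (own y), 66 high, 6 thick, so the gap between the legs is 38 wide and 60 deep up to the round crest; stands legs down on the board, 45 g. This point is its centre, half-way up: crest 33 above, feet 33 below; own z points to the crest
- shell3_mid (a point): one of up to four baked waffle shells (or absent), golden brown, rigid: an upside-down U, 50 long (own x), 50 wide over its legs (own y), 66 high, 6 thick, so the gap between the legs is 38 wide and 60 deep up to the round crest; stands legs down on the board, 45 g. This point is its centre, half-way up: crest 33 above, feet 33 below; own z points to the crest
- shell4_mid (a point): one of up to four baked waffle shells (or absent), golden brown, rigid: an upside-down U, 50 long (own x), 50 wide over its legs (own y), 66 high, 6 thick, so the gap between the legs is 38 wide and 60 deep up to the round crest; stands legs down on the board, 45 g. This point is its centre, half-way up: crest 33 above, feet 33 below; own z points to the crest
- chip1: one of up to six broken waffle pieces (some may be absent) lying on the pastry board, brown, irregular, about 30 x 26, 7 thick, 12 g; origin at the centre of its underside
- chip2: one of up to six broken waffle pieces (some may be absent) lying on the pastry board, brown, irregular, about 30 x 26, 7 thick, 12 g; origin at the centre of its underside
- chip3: one of up to six broken waffle pieces (some may be absent) lying on the pastry board, brown, irregular, about 30 x 26, 7 thick, 12 g; origin at the centre of its underside
- chip4: one of up to six broken waffle pieces (some may be absent) lying on the pastry board, brown, irregular, about 30 x 26, 7 thick, 12 g; origin at the centre of its underside
- chip5: one of up to six broken waffle pieces (some may be absent) lying on the pastry board, brown, irregular, about 30 x 26, 7 thick, 12 g; origin at the centre of its underside
- chip6: one of up to six broken waffle pieces (some may be absent) lying on the pastry board, brown, irregular, about 30 x 26, 7 thick, 12 g; origin at the centre of its underside
- jam_jar: jam jar with red lid, 65 across, 97 high, standing by, the one between scale and rack; origin at the centre of its underside
- cinnamon_jar: small spice jar with black lid, 41 across, 105 high, standing by in front of the scale; origin at the centre of its underside
- ramekin: small white porcelain pot, 66 across, 37 high, standing by; origin at the centre of its underside

How it is judged:
By the outcome, as a careful person would: the job done as asked, in the order asked, and still so for the second after the job is handed in, with the robot touching nothing.
Of shell1, shell2, shell3, shell4 only 3 to 4 are there at a start; the rules pass over those that are not, and their reading is None.
Of chip1, chip2, chip3, chip4, chip5, chip6 only 4 to 6 are there at a start; the rules pass over those that are not, and their reading is None.
At some moment in a run one of bench_scraper, chip3, chip4 may be knocked a few centimetres aside while the robot is not near it.
It also fails if it takes over 210 s, if anything falls off the work surface, if the arm or the gripper's body presses on something with over 40 N, if the wrist force passes 120 N, or if a joint passes its speed limit or range.

ROBOT

A 6-joint arm with a two-finger parallel gripper is mounted at the origin on a cart in front of the work surface, level with it; the furniture and walls round the work are solid. World frame = base frame: x ahead of the robot, y to its left, z up, the work surface at z = 0. Lengths are in mm, angles in rad, forces in N, time in s.
With the tool pointing down it reaches from about 300 to 775 mm from the base axis. Payload 14.6 kg.
Tool frame: the origin (TCP) lies on the mounting face of the last link; the fingertips stand 199 mm ahead of it and the grasp point (between the pads) lies 180 mm ahead of it; z points along the fingers, y is the line along which they close (so a half turn about z gives the same grasp; the last joint's range is limited). The gripper opens to 94 mm and grips with 3 to 60 N. Pads are 16 mm wide; open, the fingers measure 119 mm over their backs; the gripper's body (75 mm by 177 mm) begins 78 mm behind the grasp point.
Start: joints at [1.186, 0.3, 1.521, -0, 1.321, -0.067], TCP at [171.86, 522.451, 404.646] pointing down, gripper open.
Joint ranges: [-3.03, 3.03], [-0.79, 2.21], [0.23, 2.52], [-1.04, 4.18], [0, 3.07], [-2.55, 2.55]. Speed limits (rad/s): [2.22, 2.22, 2.57, 3.14, 3.14, 3.14].

INTERFACE

Orientations are given as [roll, pitch, yaw] about the fixed x, y, z axes, in that order (R = Rz(yaw) Ry(pitch) Rx(roll)).
In Python, from cell import manip gives the robot as it stands. The module is installed in compiled form; this text tells all that it offers.
- The arm moves only by the shell command python3 -m creep 'ROWS' [FORCE]. ROWS is a JSON object of lists of equal length, an entry for each row: "slide": the shift along the world's x, y, z in cm, a list of three; "turn": the turn about the world's z in rad; "claw": the opening, from 0 (shut) to 1 (fully open). A call has 1 to 8 rows; each row shifts and turns the commanded pose from where the row before left it; what a row does not reach is not made up. A row lasts 1/8 s, in which the tool goes at most 62.5 mm and 10.7 degrees, less where a joint would pass 70% of its speed; a pose out of reach is approached as far as the arm can. A call with a gripper value outside its range is refused whole. The fingers move at their own pace and stop on an object; FORCE is the grip in N (left out, the last holds). Time passes only in rows, so rows that do not move let the fingers close. It gives the time, the measured TCP pose, the force, the opening and the grip force at its end, in the units of the state.
- manip.read_state(): the state, without advancing time (a new reading comes with each control period).
- manip.camera(name): name is "scene" or "top" or "wrist"; returns (picture, depth): 420x560x3 uint8, red, green, blue; 420x560 float32, mm along the optical axis (not along the pixel's ray), 0 where there is no reading.
- manip.calibration(name): a dict with "intrinsics" (3x3 intrinsics, pixels), "pose" (4x4, takes a point from camera to world coordinates). Camera axes: x right, y up, looking along -z (the intrinsics and any distortion apply to the point x, -y, -z); pixel columns grow to the right and rows downward; lengths in mm; the calibration is good to about 2 mm. A picture is of the moment at which its call begins: read the wrist's pose just before it. calibration takes no time and is no camera call; for the wrist camera it gives the pose at the moment of the call.
- manip.sign_off(): hands the job in; it is judged then, once.
Trained networks look in the newest picture that a camera, given by its name, has taken for a name from the list of things; names that differ only in an ending like _2 or _b are one class to them, and where a whole thing is asked for, a point or a joint stands for the part that bears it (a point fixed in the world has none). Each returns a list of dicts, best first, with "score" (0 to 1); they miss things now and then, are a little off and sometimes report something else, mostly with a low value. They report only what shows in the picture. A call takes as long as a camera call.
- manip.cut_out(query, camera): "mask" (420x560 bool, what is visible of it) and "position" ([column, row] in pixels, amid what is visible of it).
The state is a dict: "clock": time; "joints": joint angles; "qd": joint speeds; "effort": joint torques, N m; "eef_pos": TCP position; "eef_rot": TCP orientation; "wrist_force": force on the tool from outside, world axes, zero at the start; "moment": the same for the moment, N m; "finger_gap": finger opening in mm; "finger_force": force on a finger pad.
Only numpy, scipy, OpenCV 4.12 (cv2) and the standard library are available. Lean on these libraries where they do the work, as an engineer would, in place of code of your own. Each camera call takes 0.05 s, during which the arm holds its last target. There are 200 camera calls.

## Working session

There is one attempt and no reset: what is moved stays moved. The work goes in short steps, Python scripts to look and compute and a shell command to move; the robot and the scene stay as the last step left them, time stands still between calls to the robot, and variables do not carry over. Pictures are saved under pics/ and viewed, at most 14 in all, crops included, and the job is handed in when it is done.

```bash
mkdir -p pics
cat > h.py <<'E'
import numpy as np, cv2
from cell import manip
def shot(cam,fn=None):
    cal=manip.calibration(cam); im,d=manip.camera(cam)
    if fn: cv2.imwrite('pics/'+fn,cv2.cvtColor(im,cv2.COLOR_RGB2BGR))
    return im,d,cal
def cloud(d,cal):
    K=np.array(cal['intrinsics']);P=np.array(cal['pose'])
    v,u=np.mgrid[0:d.shape[0],0:d.shape[1]]
    p=np.stack([(u-K[0,2])/K[0,0]*d,-(v-K[1,2])/K[1,1]*d,-d],-1)
    w=p@P[:3,:3].T+P[:3,3]; w[d<=0]=np.nan
    return w
E
python3 - <<'E'
from h import *
import json
print({k:np.round(v,3).tolist() for k,v in manip.read_state().items()})
for c in ['top','scene']:
    im,d,cal=shot(c,c+'0.png'); w=cloud(d,cal); np.save(c+'0.npy',w)
    print(c,cal.keys(),np.round(cal['pose'],2).tolist(),np.round(cal['intrinsics'],1).tolist())
    for q in ['board','cover_handle','rack','scraper_grip','shell1_mid','chip1','jam_jar','cinnamon_jar','ramekin']:
        for r in manip.cut_out(q,c):
            m=r['mask']; p=w[m]; p=p[~np.isnan(p[:,0])]
            if len(p): print(q,round(r['score'],2),np.round(r['position']),m.sum(),np.round(np.median(p,0)),np.round(np.percentile(p,[2,98],axis=0)).tolist())
E
```

```text
{'clock': 0.0, 'joints': [1.186, 0.301, 1.522, -0.0, 1.321, -0.067], 'qd': [-0.002, 0.001, 0.001, 0.0, -0.001, -0.003], 'effort': [0.0, -53.18, -35.274, 0.071, 0.024, -0.0], 'eef_pos': [171.825, 522.439, 404.06], 'eef_rot': [-3.14, -0.0, 2.824], 'wrist_force': [0.343, -0.359, 0.314], 'moment': [0.048, -0.006, 0.011], 'finger_force': 0.0, 'finger_gap': 94.118}
top dict_keys(['intrinsics', 'pose']) [[-0.02, 0.98, -0.2, 247.1], [-1.0, -0.02, 0.01, 130.54], [0.0, 0.2, 0.98, 1249.13], [0.0, 0.0, 0.0, 1.0]] [[492.3, 0.0, 278.5], [0.0, 492.3, 216.1], [0.0, 0.0, 1.0]]
board 0.71 [396. 231.] 10029 [ 453. -166.   48.] [[379.0, -352.0, 8.0], [536.0, 103.0, 64.0]]
board 0.64 [389. 216.] 519 [ 487. -130.  102.] [[463.0, -162.0, 47.0], [513.0, -110.0, 112.0]]
cover_handle 0.55 [422. 228.] 2223 [ 457. -228.   48.] [[389.0, -278.0, 42.0], [529.0, -187.0, 79.0]]
rack 0.77 [319. 174.] 4186 [603.  15.  15.] [[573.0, -150.0, 7.0], [627.0, 189.0, 128.0]]
rack 0.71 [140. 244.] 429 [428. 456. 100.] [[412.0, 444.0, 8.0], [451.0, 482.0, 108.0]]
scraper_grip 0.59 [222. 233.] 1853 [464. 273.   1.] [[410.0, 214
[... 1774 characters left out ...]
.] 45 [414.  18.  56.] [[404.0, 7.0, 53.0], [425.0, 32.0, 59.0]]
jam_jar 0.81 [266. 173.] 579 [539. 371.  63.] [[517.0, 359.0, 5.0], [574.0, 416.0, 99.0]]
jam_jar 0.61 [274. 243.] 53 [414.  19.  56.] [[402.0, 7.0, 50.0], [427.0, 32.0, 59.0]]
jam_jar 0.51 [209. 190.] 338 [362. 407.  21.] [[331.0, 373.0, -1.0], [392.0, 477.0, 38.0]]
cinnamon_jar 0.69 [227. 165.] 367 [427. 450.  63.] [[412.0, 441.0, 4.0], [450.0, 476.0, 106.0]]
ramekin 0.88 [210. 188.] 331 [362. 400.  22.] [[331.0, 373.0, 3.0], [391.0, 441.0, 37.0]]
ramekin 0.57 [342. 232.] 3080 [604.  -9.  15.] [[576.0, -160.0, 6.0], [645.0, 187.0, 127.0]]
ramekin 0.5 [265. 173.] 604 [539. 372.  62.] [[517.0, 359.0, 3.0], [578.0, 420.0, 99.0]]
```

Run:
```python
from h import *
im=cv2.imread('pics/top0.png'); cv2.imwrite('pics/top0c.png',cv2.resize(im[120:320,110:510],(800,400),interpolation=cv2.INTER_CUBIC))
w=np.load('top0.npy')
# orthophoto/height map of board area: 1px=1mm ; x 360..640 (rows), y -380..340
H=np.zeros((300,760),np.float32)
for c in ['top0.npy','scene0.npy']:
    w=np.load(c).reshape(-1,3); w=w[~np.isnan(w[:,0])]
    ok=(w[:,0]>360)&(w[:,0]<660)&(w[:,1]>-380)&(w[:,1]<380)&(w[:,2]<150)
    w=w[ok]; 
    for x,y,z in w:
        r=int(660-x)%300;cc=int(380-y)%760; H[r,cc]=max(H[r,cc],z)
H=cv2.dilate(H,np.ones((3,3)))
cv2.imwrite('pics/h0.png',cv2.applyColorMap(np.uint8(np.clip(H*2,0,255)),cv2.COLORMAP_JET))
```

```text
(no output)
```

View pics/top0c.png

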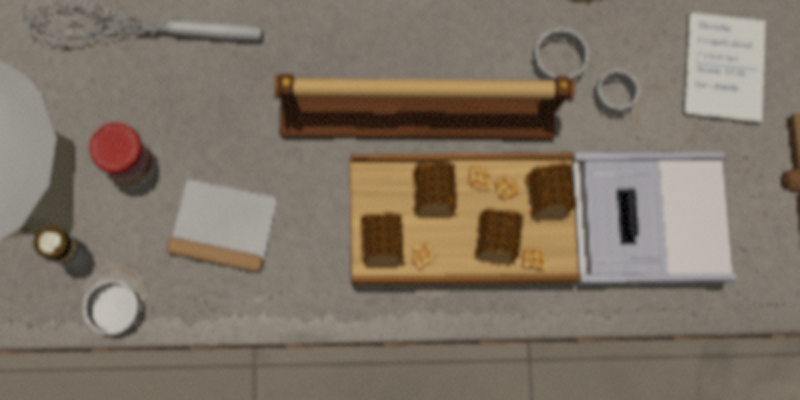

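View pics/h0.png

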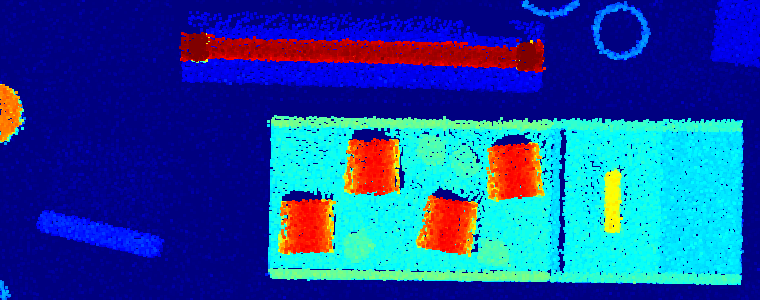

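View pics/scene0.png

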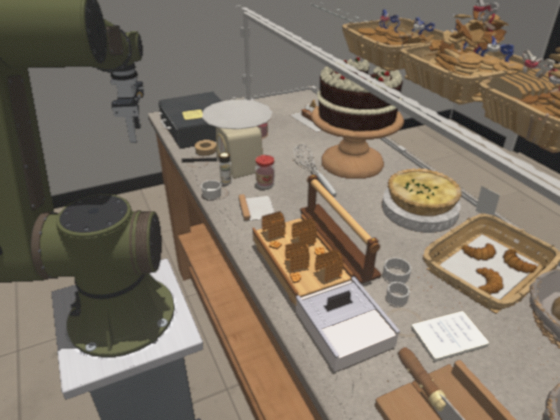

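```bash
cat > an.py <<'E'
from h import *
W=np.concatenate([np.load(c).reshape(-1,3) for c in ['top0.npy','scene0.npy']]); W=W[~np.isnan(W[:,0])]
def box(x0,x1,y0,y1,z0,z1): 
    m=(W[:,0]>x0)&(W[:,0]<x1)&(W[:,1]>y0)&(W[:,1]<y1)&(W[:,2]>z0)&(W[:,2]<z1); return W[m]
# battens
for x0,x1 in [(370,400),(525,550)]:
    p=box(x0,x1,-160,115,58,68); f=np.polyfit(p[:,1],p[:,0],1); print('batten',len(p),f, 'x@-32',np.polyval(f,-32),np.percentile(p[:,0]-np.polyval(f,p[:,1]),[2,98]),np.percentile(p[:,1],[1,99]),np.median(p[:,2]))
p=box(370,550,-370,130,40,70); r=cv2.minAreaRect(p[:,:2].astype(np.float32)); print('unit',r, np.percentile(p[:,1],[.3,99.7]))
p=box(440,480,-10,60,44,54);print('boardz',np.median(p[:,2]))
# shells
m=box(385,530,-175,105,85,125)
lab=None
Z=np.zeros((160,300),np.uint8); Z[(m[:,0]-380).astype(int),(m[:,1]+190).astype(int)]=1; Z=cv2.morphologyEx(Z,cv2.MORPH_CLOSE,np.ones((5,5)))
n,L,st,ce=cv2.connectedComponentsWithStats(Z)
for i in range(1,n):
    if st[i,4]<300: continue
    q=m[L[(m[:,0]-380).astype(int),(m[:,1]+190).astype(int)]==i]
    q=q[q[:,2]>85]
    r=cv2.minAreaRect(q[:,:2].astype(np.float32)); c=np.array(r[0])
    # fit z = a - k*(d.n)^2 over angle
    best=[]
    from scipy.optimize import least_squares
    def res(t):
        d=(q[:,0]-t[0])*np.cos(t[2])+(q[:,1]-t[1])*np.sin(t[2])  # across direction
        return (t[3]-25+np.sqrt(np.clip(25.**2-d**2,0,None)))-q[:,2]
    for a in [0,.8,1.57,2.4]:
        s=least_squares(res,[c[0],c[1],a,116],loss='soft_l1',f_scale=2); best.append((s.cost,s.x))
    b=min(best,key=lambda t:t[0])
    u=np.array([np.cos(b[1][2]),np.sin(b[1][2])]);v=np.array([-u[1],u[0]])
    print('shell rect',np.round(c,1),np.round(r[1],1),round(r[2],1),len(q),'fit',np.round(b[1],2),'cost',round(b[0]),[round(x[0]) for x in best],'across',np.round(np.percentile(q[:,:2]@u,[1,99])-c@u,1),'along',np.round(np.percentile(q[:,:2]@v,[1,99])-c@v,1))
# rack bar
p=box(590,640,-130,160,110,128); f=np.polyfit(p[:,1],p[:,0],1); print('bar',f,np.polyval(f,10),np.percentile(p[:,2],[50,98]))
p=box(585,645,-180,220,126,135); print('posts',np.percentile(p[:,1],[1,99]),[np.round(p[p[:,1]<0].mean(0)),np.round(p[p[:,1]>0].mean(0))])
p=box(430,490,-240,-190,66,90); r=cv2.minAreaRect(p[:,:2].astype(np.float32)); print('handle',r,np.percentile(p[:,2],[10,50,90]))
p=box(390,450,190,350,12,28); r=cv2.minAreaRect(p[:,:2].astype(np.float32)); print('grip',r,np.median(p[:,2]),len(p))
E
python3 an.py
```

```text
batten 513 [1.04612097e-02 3.85282735e+02] x@-32 384.9479767353548 [-3.97900385  4.64161319] [-156.71645925  105.65448308] 60.45149678026769
batten 382 [1.26453968e-02 5.36770522e+02] x@-32 536.3658692875615 [-4.04536647  4.18990674] [-158.38861691  105.17385693] 60.74629914882627
unit ((460.664306640625, -125.33338928222656), (475.0693054199219, 164.25648498535156), 89.42424011230469) [-359.90583576  107.93112677]
boardz 48.94453959664651
shell rect [435.1 -67.5] [53. 52.] 80.4 731 fit [258.15 -37.79   1.41 108.74] cost 3196 [8391, 3212, 3212, 3196] across [-25.3  24.3] along [-24.6  25.4]
shell rect [433.4  73.8] [52.4 51.9] 0.1 667 fit [405.32  73.36   1.61 108.5 ] cost 2661 [7429, 2661, 2661, 2661] across [-24.1  24.2] along [-24.9  25. ]
shell rect [ 488.7 -134.2] [52.4 53.4] 4.3 744 fit [ 530.83 -131.39    1.64  108.52] cost 2949 [8932, 2967, 2957, 2949] across [-24.9  24.7] along [-25.2  25.5]
shell rect [493.2   8.3] [54.8 53.1] 0.9 677 fit [508.65   8.22   1.57 108.45] cost 2715 [7799, 2715, 2719, 2715] across [-25.4  23.8] along [-25.8  25.6]
bar [2.95443567e-02 6.05789475e+02] 606.0849183068076 [119.84778119 124.87230722]
posts [-159.47420335  194.96512974] [array([ 604., -145.,  129.]), array([613., 180., 129.])]
handle ((459.2701416015625, -232.69451904296875), (58.2238655090332, 14.500333786010742), 0.0159910898655653) [69.72495548 77.24139954 80.18612116]
grip ((426.0353088378906, 279.90240478515625), (125.55366516113281, 22.276145935058594), 76.90431213378906) 18.439743245804948 575
```

```bash
python3 -m creep '{"slide":[[2.6,-4.5,0],[2.6,-4.5,0],[2.6,-4.5,0],[2.6,-4.5,0],[2.6,-4.5,0],[2.6,-4.5,0],[2.6,-4.5,0],[2.6,-4.5,0]],"turn":[0.04,0.04,0.04,0.04,0.04,0.04,0.04,0.04],"claw":[1,1,1,1,1,1,1,1]}' 15
python3 -m creep '{"slide":[[1.8,-2.9,-1],[1.8,-2.9,-1],[1.8,-3.0,-1],[0,0,0]],"turn":[0,0,0,0],"claw":[1,1,1,1]}'
cat > wr.py <<'E'
from h import *
import sys
im,d,cal=shot('wrist',sys.argv[1]); w=cloud(d,cal); np.save('wrist.npy',w)
s=manip.read_state(); print(np.round(s['eef_pos'],1),np.round(s['eef_rot'],3),s['clock'])
E
python3 wr.py w1.png
python3 - <<'E'
from h import *
w=np.load('wrist.npy')
for q in ['shell1_mid','chip1','rack','board']:
    for r in manip.cut_out(q,'wrist'):
        p=w[r['mask']];p=p[~np.isnan(p[:,0])]
        if q=='shell1_mid': p=p[p[:,2]>100]
        if len(p)>20: print(q,round(r['score'],2),np.round(r['position']),np.round(np.percentile(p,[2,50,98],axis=0)).tolist(),cv2.minAreaRect(p[:,:2].astype(np.float32)))
E
```

```text
clock: 2.0
eef_pos: [380.3, 160.9, 404.9]
eef_rot: [3.141, 0.001, -3.138]
wrist_force: [0.3, 0.3, 0.1]
finger_gap: 94.1
finger_force: 0.0
clock: 2.5
eef_pos: [434.4, 73.1, 374.0]
eef_rot: [-3.141, -0.001, 3.141]
wrist_force: [0.3, -0.0, -0.1]
finger_gap: 94.2
finger_force: 0.0
[434.   74.  374.4] [ 3.142e+00 -1.000e-03 -3.141e+00] 2.55
shell1_mid 0.77 [ 41. 277.] [[464.0, -139.0, 100.0], [477.0, -126.0, 107.0], [491.0, -118.0, 111.0]] ((450.502197265625, -60.47764587402344), (34.01388168334961, 181.34027099609375), 23.316957473754883)
chip1 0.8 [ 64. 178.] [[397.0, -126.0, 50.0], [406.0, -114.0, 56.0], [418.0, -98.0, 58.0]] ((409.498291015625, -113.29208374023438), (28.971221923828125, 23.942630767822266), 83.10696411132812)
chip1 0.67 [116. 282.] [[486.0, -98.0, 50.0], [499.0, -83.0, 56.0], [514.0, -71.0, 58.0]] ((501.1729736328125, -83.4293441772461), (30.474645614624023, 26.92581558227539), 21.606679916381836)
rack 0.71 [330. 380.] [[576.0, -128.0, 6.0], [607.0, 113.0, 14.0], [646.0, 190.0, 96.0]] ((611.3388061523438, 54.18281555175781), (343.7523193359375, 231.17196655273438), 49.47321701049805)
board 0.79 [192. 206.] [[383.0, -176.0, 26.0], [435.0, -11.0, 50.0], [537.0, 106.0, 62.0]] ((479.33831787109375, -52.231292724609375), (336.9456481933594, 194.6439971923828), 89.69474029541016)
```

View pics/w1.png

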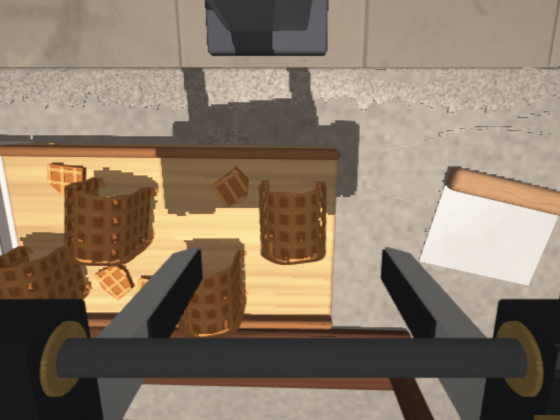

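```bash
cat > sh.py <<'E'
from h import *
import sys
w=np.load('wrist.npy').reshape(-1,3); w=w[~np.isnan(w[:,0])]
for cx,cy in [(433,74),(493,8),(435,-67),(489,-134)]:
    q=w[(abs(w[:,0]-cx)<36)&(abs(w[:,1]-cy)<36)&(w[:,2]>80)&(w[:,2]<130)]
    if len(q)<100: continue
    r=cv2.minAreaRect(q[:,:2].astype(np.float32)); print((cx,cy),len(q),np.round(np.percentile(q,[1,99],axis=0),1).tolist(),np.round(r[0],1),np.round(r[1],1),round(r[2],1))
E
python3 sh.py
```

```text
(433, 74) 4307 [[409.7, 48.4, 82.2], [459.8, 98.0, 112.4]] [434.3  73.2] [51.7 50.2] 0.7
(493, 8) 3211 [[470.1, -16.1, 81.5], [520.0, 31.3, 111.7]] [494.6   7.4] [50.1 52.5] 89.3
(435, -67) 5176 [[409.0, -94.8, 81.2], [463.5, -45.3, 112.4]] [435.6 -68.7] [51.2 52.6] 81.1
(489, -134) 2272 [[463.6, -141.6, 80.4], [500.0, -113.7, 111.2]] [ 484.8 -136.6] [40.9 46.3] 5.2
```

```bash
python3 -m creep '{"slide":[[0,-0.1,-4],[0,0,-4],[0,0,-2.2],[0,0,0],[0,0,0],[0,0,0],[0,0,0],[0,0,0]],"turn":[0.01,0,0,0,0,0,0,0],"claw":[1,1,1,1,0,0,0,0]}' 12
python3 -m creep '{"slide":[[0,0,0],[0,0,0],[0,0,4],[0,0,4],[0,0,4]],"turn":[0,0,0,0,0],"claw":[0,0,0,0,0]}'
```

```text
clock: 3.75
eef_pos: [433.9, 73.5, 272.9]
eef_rot: [3.142, 0.0, -3.129]
wrist_force: [-0.5, -0.1, -0.9]
finger_gap: 57.6
finger_force: 0.0
clock: 4.38
eef_pos: [433.7, 73.4, 393.8]
eef_rot: [-3.142, -0.0, -3.129]
wrist_force: [-0.5, -0.4, -1.0]
finger_gap: 52.2
finger_force: 12.0
```

```bash
python3 -m creep '{"slide":[[2.2,0.6,0],[2.2,0.6,0],[2.2,0.6,0],[2.2,0.6,0],[2.2,0.6,0],[2.2,0.6,0],[2.2,0.6,0],[2.1,0.7,0]],"turn":[-0.162,-0.162,-0.162,-0.162,-0.162,-0.162,-0.162,-0.162],"claw":[0,0,0,0,0,0,0,0]}'
python3 -m creep '{"slide":[[0,0,0],[0,0,0],[0,0,0]],"turn":[-0.16,-0.156,0],"claw":[0,0,0]}'
python3 wr.py w2.png
python3 - <<'E'
from h import *
w=np.load('wrist.npy').reshape(-1,3); w=w[~np.isnan(w[:,0])]
q=w[(abs(w[:,0]-608)<25)&(w[:,1]>-140)&(w[:,1]<175)&(w[:,2]>95)&(w[:,2]<135)]
for y in range(-140,175,25):
    s=q[(q[:,1]>=y)&(q[:,1]<y+25)]
    if len(s)>30: print(y,len(s),np.round(np.percentile(s[:,0],[2,50,98]),1),np.round(np.percentile(s[:,2],[50,99]),1), 'top x',np.round(np.median(s[s[:,2]>np.percentile(s[:,2],85)][:,0]),1))
q=w[(abs(w[:,0]-608)<35)&(w[:,2]>125)&(w[:,2]<137)];print(np.round(np.percentile(q,[1,50,99],axis=0),1) if len(q) else 0)
E
```

```text
clock: 5.38
eef_pos: [609.6, 122.6, 392.2]
eef_rot: [-3.141, -0.0, 1.852]
wrist_force: [0.1, 0.0, 0.4]
finger_gap: 52.4
finger_force: 12.0
clock: 5.75
eef_pos: [608.9, 122.5, 392.3]
eef_rot: [-3.141, 0.0, 1.543]
wrist_force: [-0.4, -0.1, -0.4]
finger_gap: 51.8
finger_force: 12.0
[608.9 122.4 392.4] [-3.141  0.     1.545] 5.8
-65 191 [599.5 610.5 620.8] [120.3 123.4] top x 610.5
-40 665 [600.2 610.2 621. ] [121.  123.6] top x 610.7
-15 232 [601.4 611.2 620.6] [121.5 123.8] top x 611.2
110 1001 [604.2 614.6 625.2] [120.9 123.7] top x 614.9
135 1082 [605.  615.4 626.3] [120.9 123.6] top x 615.6
160 662 [605.6 615.7 626.4] [121.  123.6] top x 616.1
[[604.4 175.3 125.1]
 [616.7 185.1 128.9]
 [629.2 197.8 131.6]]
```

View pics/w2.png

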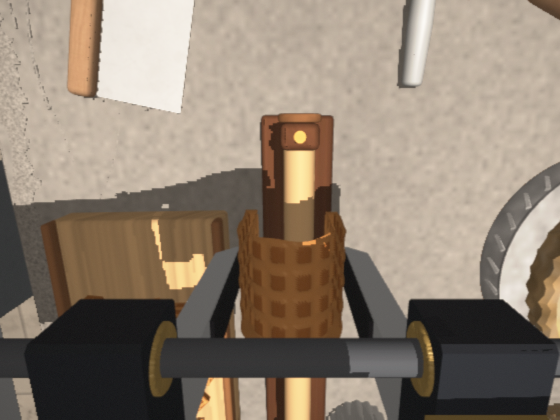

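```bash
python3 -m creep '{"slide":[[0.6,0,-3],[0,0,-4],[0,0,-2.5],[0,0,-1],[0,0,0],[0,0,0],[0,0,0],[0,0,0]],"turn":[0,0,0,0,0,0,0,0],"claw":[0,0,0,0,0,0.8,0.8,0.8]}'
python3 -m creep '{"slide":[[0,0,0],[0,0,5],[0,0,6],[-2.2,-2,0],[-2.2,-2,0],[-2.2,-2,0],[-2.2,-2,0],[-2.2,-2,0]],"turn":[0,0,0,0.162,0.162,0.162,0.162,0.162],"claw":[0.8,0.8,1,1,1,1,1,1]}'
python3 wr.py w3.png; python3 sh.py
```

```text
clock: 6.8
eef_pos: [614.9, 122.4, 288.2]
eef_rot: [3.141, -0.0, 1.542]
wrist_force: [0.1, 0.4, -0.7]
finger_gap: 74.4
finger_force: 0.0
clock: 7.8
eef_pos: [504.0, 21.9, 397.8]
eef_rot: [3.141, 0.0, 2.357]
wrist_force: [-0.3, 0.2, -0.2]
finger_gap: 94.0
finger_force: 0.0
[502.5  20.4 397.8] [-3.141  0.     2.366] 7.85
(493, 8) 3822 [[469.7, -18.1, 81.5], [519.9, 30.8, 111.6]] [494.7   6.7] [51.6 50.5] 0.3
(435, -67) 4011 [[409.0, -94.9, 81.3], [462.7, -45.3, 111.2]] [435.6 -68.8] [50.9 51.4] 80.9
(489, -134) 320 [[503.7, -122.6, 80.5], [513.8, -109.6, 106.9]] [ 509.5 -116. ] [12.5 11.2] 28.1
```

View pics/w3.png

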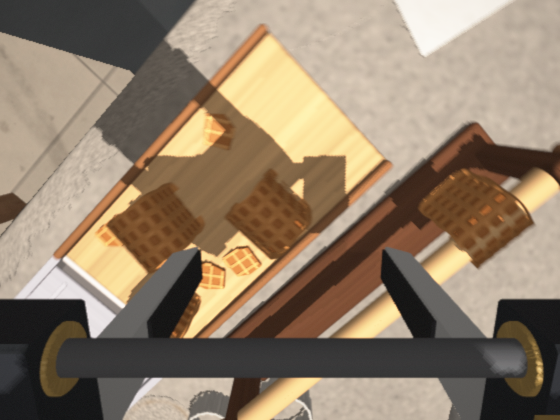

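```bash
python3 -m creep '{"slide":[[-0.4,-0.7,0],[-0.4,-0.65,0],[0,0,-1],[0,0,-2],[0,0,-2],[0,0,-4],[0,0,-3.5],[0,0,0]],"turn":[0.156,0.156,0.156,0.156,0.156,0,0,0],"claw":[1,1,1,1,1,1,1,1]}'
python3 -m creep '{"slide":[[0,0,0],[0,0,0],[0,0,0],[0,0,0],[0,0,0],[0,0,0],[0,0,0],[0,0,0]],"turn":[0,0,0,0,0,0,0,0],"claw":[1,0,0,0,0,0,0,0]}'
```

```text
clock: 8.85
eef_pos: [496.6, 9.0, 271.1]
eef_rot: [3.141, -0.004, 3.131]
wrist_force: [0.3, -0.2, 1.5]
finger_gap: 94.0
finger_force: 0.0
clock: 9.85
eef_pos: [496.9, 8.9, 272.7]
eef_rot: [-3.142, 0.0, 3.132]
wrist_force: [0.7, 0.3, 1.8]
finger_gap: 52.3
finger_force: 12.0
```

```bash
python3 -m creep '{"slide":[[0,0,4],[0,0,4],[0,0,4],[1.2,0.4,0],[1.2,0.4,0],[1.2,0.4,0],[1.2,0.4,0],[1.2,0.4,0]],"turn":[0,0,0,-0.16,-0.16,-0.16,-0.16,-0.16],"claw":[0,0,0,0,0,0,0,0]}'
python3 -m creep '{"slide":[[1.2,0.5,0],[1.2,0.5,0],[1.1,0.5,0],[1.1,0.5,0],[1.0,0.3,0],[0,0,0],[0,0,0]],"turn":[-0.16,-0.16,-0.16,-0.157,-0.15,0,0],"claw":[0,0,0,0,0,0,0]}'
```

```text
clock: 10.85
eef_pos: [557.2, 29.1, 392.4]
eef_rot: [-3.141, -0.0, 2.327]
wrist_force: [-0.1, -0.0, -0.5]
finger_gap: 51.8
finger_force: 12.0
clock: 11.72
eef_pos: [612.6, 51.9, 392.5]
eef_rot: [-3.141, 0.0, 1.548]
wrist_force: [-1.2, -0.1, 0.2]
finger_gap: 52.5
finger_force: 12.0
```

```bash
python3 -m creep '{"slide":[[0,0,-3],[0,0,-4],[0,0,-2.5],[0,0,-1],[0,0,0],[0,0,0],[0,0,0],[0,0,0]],"turn":[0,0,0,0,0,0,0,0],"claw":[0,0,0,0,0,0.8,0.8,0.8]}'
python3 -m creep '{"slide":[[0,0,0],[0,0,5],[0,0,6],[-2,-1.4,0],[-2,-1.4,0],[-2,-1.4,0],[-2,-1.4,0],[-2,-1.4,0]],"turn":[0,0,0,0.16,0.16,0.16,0.16,0.16],"claw":[0.8,0.8,1,1,1,1,1,1]}'
python3 -m creep '{"slide":[[-2,-1.3,0],[-2,-1.3,0],[-2,-1.3,0],[-1.7,-1.2,0],[0,0,0],[0,0,0]],"turn":[0.16,0.16,0.16,0.157,0,0],"claw":[1,1,1,1,1,1]}'
python3 wr.py w4.png; python3 sh.py
```

```text
clock: 12.72
eef_pos: [612.9, 51.9, 288.2]
eef_rot: [3.141, -0.0, 1.545]
wrist_force: [0.3, -0.2, -0.6]
finger_gap: 74.5
finger_force: 0.0
clock: 13.72
eef_pos: [512.1, -18.5, 397.7]
eef_rot: [3.141, 0.0, 2.35]
wrist_force: [-0.0, 0.3, 1.1]
finger_gap: 94.0
finger_force: 0.0
clock: 14.48
eef_pos: [436.2, -68.9, 397.8]
eef_rot: [3.142, 0.001, 2.978]
wrist_force: [-0.9, -0.1, 0.1]
finger_gap: 93.6
finger_force: 0.0
[436.3 -68.7 397.7] [3.142 0.    2.979] 14.525
(435, -67) 3658 [[409.7, -94.5, 82.1], [463.3, -42.0, 112.1]] [435.5 -68.2] [50.2 51.5] 80.9
(489, -134) 3311 [[464.4, -158.8, 81.7], [515.9, -109.9, 112.8]] [ 489.8 -134.8] [52.1 50.4] 4.8
```

```bash
python3 -m creep '{"slide":[[0,0.05,-5],[0,0,-5],[0,0,-2.5],[0,0,0],[0,0,0],[0,0,0],[0,0,0],[0,0,0]],"turn":[0,0,0,0,0,0,0,0],"claw":[1,1,1,1,0,0,0,0]}'
python3 -m creep '{"slide":[[0,0,0],[0,0,0],[0,0,0],[0,0,4],[0,0,4],[0,0,4]],"turn":[0,0,0,0,0,0],"claw":[0,0,0,0,0,0]}'
python3 -m creep '{"slide":[[2,0.6,0],[2,0.6,0],[2,0.6,0],[2,0.6,0],[2,0.6,0],[2,0.5,0],[2,0.5,0],[2,0.5,0]],"turn":[-0.16,-0.16,-0.16,-0.16,-0.16,-0.16,-0.16,-0.16],"claw":[0,0,0,0,0,0,0,0]}'
python3 -m creep '{"slide":[[1.4,0.5,0],[0,0,0],[0,0,0]],"turn":[-0.157,0,0],"claw":[0,0,0]}'
```

```text
clock: 15.52
eef_pos: [435.9, -68.6, 273.0]
eef_rot: [-3.142, 0.001, 2.982]
wrist_force: [-0.2, -0.1, 0.1]
finger_gap: 57.8
finger_force: 0.0
clock: 16.27
eef_pos: [435.7, -68.5, 393.7]
eef_rot: [-3.142, -0.001, 2.982]
wrist_force: [-0.7, -0.1, -0.2]
finger_gap: 52.2
finger_force: 12.0
clock: 17.27
eef_pos: [596.5, -23.4, 392.2]
eef_rot: [-3.141, -0.0, 1.697]
wrist_force: [0.4, 0.1, -0.4]
finger_gap: 52.1
finger_force: 12.0
clock: 17.65
eef_pos: [609.5, -18.7, 392.4]
eef_rot: [-3.141, 0.0, 1.548]
wrist_force: [-0.0, -0.2, -0.5]
finger_gap: 52.2
finger_force: 12.0
```

```bash
python3 -m creep '{"slide":[[0.15,0,-3],[0,0,-4],[0,0,-2.5],[0,0,-1],[0,0,0],[0,0,0],[0,0,0],[0,0,0]],"turn":[0,0,0,0,0,0,0,0],"claw":[0,0,0,0,0,0.8,0.8,0.8]}'
python3 -m creep '{"slide":[[0,0,0],[0,0,5],[0,0,6],[-1.1,-1.1,0],[-1.1,-1.1,0],[-1.1,-1.1,0],[-1.1,-1.1,0],[-1.1,-1.1,0]],"turn":[0,0,0,0.152,0.152,0.152,0.152,0.152],"claw":[0.8,0.8,1,1,1,1,1,1]}'
python3 -m creep '{"slide":[[-1.1,-1.1,0],[-1.1,-1.0,0],[-1.1,-1.0,0],[-1.1,-1.0,0],[-1.1,-1.0,0],[-1.1,-1,0],[0,0,0],[0,0,0]],"turn":[0.152,0.152,0.152,0.152,0.152,0.152,0,0],"claw":[1,1,1,1,1,1,1,1]}'
python3 wr.py w5.png; python3 sh.py
```

```text
clock: 18.65
eef_pos: [611.4, -18.5, 288.2]
eef_rot: [3.141, 0.0, 1.545]
wrist_force: [0.4, -1.0, -0.3]
finger_gap: 74.5
finger_force: 0.0
clock: 19.65
eef_pos: [556.0, -73.9, 397.7]
eef_rot: [3.142, 0.0, 2.31]
wrist_force: [0.5, 0.2, 0.3]
finger_gap: 94.0
finger_force: 0.0
clock: 20.65
eef_pos: [490.6, -134.3, 397.7]
eef_rot: [-3.142, 0.0, -3.07]
wrist_force: [-0.1, 0.3, 0.1]
finger_gap: 94.0
finger_force: 0.0
[ 490.7 -134.2  397.7] [ 3.142  0.    -3.069] 20.7
(489, -134) 3642 [[464.6, -159.6, 81.7], [515.7, -109.5, 111.8]] [ 489.4 -134.7] [51.7 50.2] 4.5
```

```bash
python3 -m creep '{"slide":[[-0.1,0,-5],[0,0,-5],[0,0,-2.5],[0,0,0],[0,0,0],[0,0,0],[0,0,0],[0,0,0]],"turn":[0,0,0,0,0,0,0,0],"claw":[1,1,1,1,0,0,0,0]}'
python3 -m creep '{"slide":[[0,0,0],[0,0,0],[0,0,0],[0,0,4],[0,0,4],[0,0,4]],"turn":[0,0,0,0,0,0],"claw":[0,0,0,0,0,0]}'
python3 -m creep '{"slide":[[1.1,0.4,0],[1.1,0.4,0],[1.1,0.4,0],[1.1,0.4,0],[1.1,0.4,0],[1.1,0.4,0],[1.1,0.4,0],[1.1,0.4,0]],"turn":[-0.152,-0.152,-0.152,-0.152,-0.152,-0.152,-0.152,-0.152],"claw":[0,0,0,0,0,0,0,0]}'
python3 -m creep '{"slide":[[1.1,0.5,0],[1.1,0.5,0],[0.9,0.4,0],[0,0,0],[0,0,0]],"turn":[-0.152,-0.152,-0.149,0,0],"claw":[0,0,0,0,0]}'
```

```text
clock: 21.7
eef_pos: [489.4, -134.6, 273.0]
eef_rot: [-3.141, 0.001, -3.067]
wrist_force: [0.5, -0.1, -0.4]
finger_gap: 57.3
finger_force: 0.0
clock: 22.45
eef_pos: [489.2, -134.5, 393.7]
eef_rot: [3.141, -0.0, -3.066]
wrist_force: [-0.3, 0.4, -0.9]
finger_gap: 51.7
finger_force: 12.0
clock: 23.45
eef_pos: [577.7, -102.4, 392.2]
eef_rot: [-3.141, -0.0, 1.996]
wrist_force: [-0.4, -0.5, -0.2]
finger_gap: 51.7
finger_force: 12.0
clock: 24.08
eef_pos: [608.1, -88.7, 392.4]
eef_rot: [-3.141, -0.0, 1.551]
wrist_force: [-0.9, -0.8, -0.7]
finger_gap: 52.3
finger_force: 12.0
```

```bash
python3 -m creep '{"slide":[[0.15,0,-3],[0,0,-4],[0,0,-2.5],[0,0,-1],[0,0,0],[0,0,0],[0,0,0],[0,0,0]],"turn":[0,0,0,0,0,0,0,0],"claw":[0,0,0,0,0,0.8,0.8,0.8]}'
python3 -m creep '{"slide":[[0,0,0],[0,0,5],[0,0,6],[-1.5,-1.4,0],[-1.5,-1.4,0],[-1.5,-1.4,0],[-1.5,-1.4,0],[-1.5,-1.4,0]],"turn":[0,0,0,0.158,0.158,0.158,0.158,0.158],"claw":[0.8,0.8,1,1,1,1,1,1]}'
python3 -m creep '{"slide":[[-1.5,-1.5,0],[-1.5,-1.5,0],[-1.5,-1.5,0],[-1.5,-1.5,0],[-1.5,-1.5,0],[0,0,0],[0,0,0]],"turn":[0.158,0.158,0.158,0.158,0.158,0,0],"claw":[1,1,1,1,1,1,1]}'
python3 wr.py w6.png;  python3 - <<'E'
from h import *
w=np.load('wrist.npy').reshape(-1,3); w=w[~np.isnan(w[:,0])]
q=w[(abs(w[:,0]-459)<45)&(abs(w[:,1]+233)<30)&(w[:,2]>70)&(w[:,2]<90)]; r=cv2.minAreaRect(q[:,:2].astype(np.float32)); print('handle',len(q),r,np.median(q,0))
im,d,cal=shot('top','top1.png'); w=cloud(d,cal); np.save('top1.npy',w)
cv2.imwrite('pics/top1c.png',cv2.resize(cv2.imread('pics/top1.png')[140:300,160:480],(800,400),interpolation=cv2.INTER_CUBIC))
for q in ['chip1','scraper_grip']:
    for c,ww in [('top',w),('wrist',np.load('wrist.npy'))]:
        for r in manip.cut_out(q,c):
            p=ww[r['mask']];p=p[~np.isnan(p[:,0])]
            if len(p)>20: print(q,c,round(r['score'],2),np.round(np.percentile(p,[2,50,98],axis=0)).tolist())
E
```

```text
clock: 25.08
eef_pos: [609.9, -88.6, 288.2]
eef_rot: [3.141, 0.0, 1.548]
wrist_force: [-0.5, -0.9, 0.6]
finger_gap: 74.8
finger_force: 0.0
clock: 26.08
eef_pos: [534.3, -158.9, 397.8]
eef_rot: [3.142, 0.0, 2.343]
wrist_force: [-0.2, 0.5, -0.6]
finger_gap: 94.0
finger_force: 0.0
clock: 26.95
eef_pos: [460.2, -233.2, 397.8]
eef_rot: [-3.142, 0.0, 3.124]
wrist_force: [-0.4, -0.2, -0.0]
finger_gap: 93.8
finger_force: 0.0
[ 460.3 -233.1  397.7] [3.142 0.    3.125] 27.0
handle 961 ((460.0566101074219, -232.27981567382812), (11.228126525878906, 59.134517669677734), 89.37166595458984) [ 458.77004983 -232.15556606   78.71438609]
chip1 top 0.69 [[484.0, -98.0, 50.0], [497.0, -84.0, 55.0], [511.0, -73.0, 61.0]]
chip1 top 0.56 [[395.0, -126.0, 50.0], [407.0, -114.0, 55.0], [418.0, -101.0, 60.0]]
chip1 wrist 0.95 [[497.0, -64.0, 50.0], [510.0, -53.0, 56.0], [526.0, -39.0, 58.0]]
chip1 wrist 0.9 [[398.0, -128.0, 49.0], [409.0, -114.0, 56.0], [423.0, -98.0, 58.0]]
chip1 wrist 0.6 [[485.0, -99.0, 50.0], [498.0, -85.0, 56.0], [514.0, -72.0, 58.0]]
chip1 wrist 0.5 [[572.0, -161.0, 6.0], [595.0, -126.0, 14.0], [623.0, 41.0, 130.0]]
scraper_grip top 0.72 [[410.0, 211.0, -5.0], [466.0, 273.0, 1.0], [521.0, 334.0, 22.0]]
scraper_grip top 0.34 [[498.0, -61.0, 51.0], [510.0, -51.0, 56.0], [522.0, -39.0, 59.0]]
```

View pics/top1c.png

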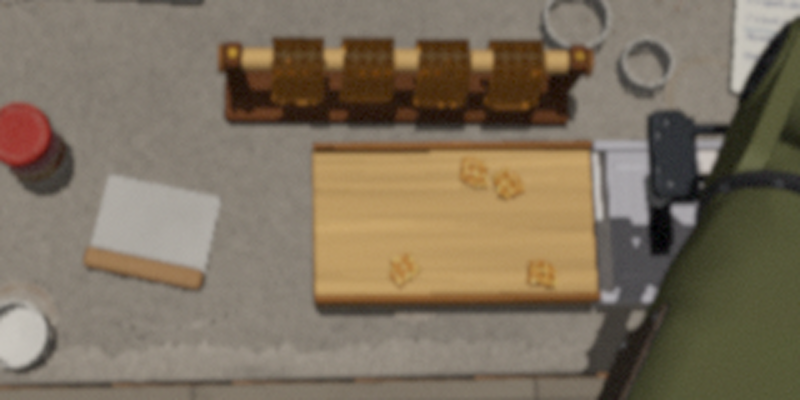

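```bash
python3 -m creep '{"slide":[[0,0.1,-4],[0,0,-4],[0,0,-4],[0,0,-2.5],[0,0,0],[0,0,0],[0,0,0],[0,0,0]],"turn":[0.005,0,0,0,0,0,0,0],"claw":[0.5,0.4,0.4,0.4,0.4,0,0,0]}' 20
python3 -m creep '{"slide":[[0,0,0],[0,0,0],[0,0,0],[0,0,0]],"turn":[0,0,0,0],"claw":[0,0,0,0]}'
python3 -m creep '{"slide":[[0,-1.5,0],[0,-1.5,0],[0,-1.5,0],[-0.1,-1.5,0],[0,-1.5,0],[0,-1.2,0],[0,0,0]],"turn":[0,0,0,0,0,0,0],"claw":[0,0,0,0,0,0,0]}'
```

```text
clock: 28.25
eef_pos: [460.0, -232.6, 253.4]
eef_rot: [-3.141, 0.001, 3.133]
wrist_force: [-0.2, -0.3, -0.3]
finger_gap: 17.8
finger_force: 0.0
clock: 28.75
eef_pos: [460.0, -232.6, 253.2]
eef_rot: [-3.141, 0.001, 3.133]
wrist_force: [-1.5, 1.3, 6.0]
finger_gap: 11.8
finger_force: 20.0
clock: 29.62
eef_pos: [459.4, -317.3, 252.9]
eef_rot: [3.133, -0.002, 3.133]
wrist_force: [-1.4, 41.1, 24.5]
finger_gap: 24.4
finger_force: 20.0
```

```bash
python3 wr.py w7.png; python3 -c "
from h import *
s=manip.read_state();print(s['wrist_force'],s['moment'],s['finger_gap'])"
```

```text
[ 459.4 -316.9  252.9] [ 3.133e+00 -2.000e-03  3.133e+00] 29.675
[-1.12285959 40.77386274 23.91581946] [ 7.59869653  0.16516058 -0.04115416] 23.80519127460001
```

View pics/w7.png

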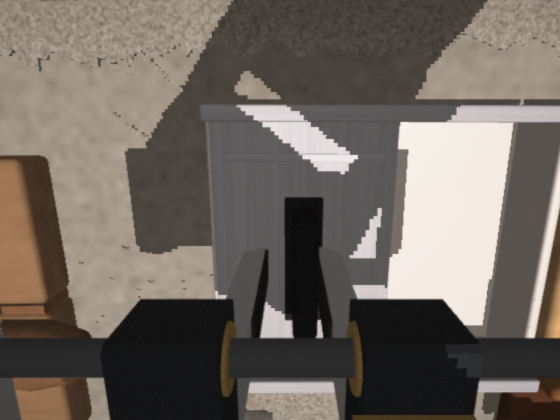

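```bash
python3 -m creep '{"slide":[[0,0.4,0],[0,0,0],[0,0,0],[0,0,0],[0,0,5],[0,0,5],[0,0,4]],"turn":[0,0,0,0,0,0,0],"claw":[0,0,0.5,0.5,0.5,0.5,0.5]}'
python3 - <<'E'
from h import *
im,d,cal=shot('wrist','w8.png'); w=cloud(d,cal).reshape(-1,3); w=w[~np.isnan(w[:,0])]
q=w[(abs(w[:,0]-459)<45)&(abs(w[:,1]+318)<40)&(w[:,2]>70)&(w[:,2]<90)]; r=cv2.minAreaRect(q[:,:2].astype(np.float32)); print('handle',len(q),r,np.median(q,0))
E
```

```text
clock: 30.55
eef_pos: [458.6, -315.9, 394.5]
eef_rot: [-3.141, 0.001, 3.132]
wrist_force: [-0.2, 0.6, -0.5]
finger_gap: 47.0
finger_force: 0.0
handle 1001 ((459.0339050292969, -309.7011413574219), (11.764423370361328, 59.177207946777344), 89.62001037597656) [ 457.18785376 -309.79684644   78.65797259]
```

```bash
python3 -m creep '{"slide":[[-0.2,5,0],[-0.2,5,0],[-0.2,5,0],[-0.2,5,0],[-0.2,5,0],[-0.2,5,0],[-0.2,5,0],[-0.2,5,0]],"turn":[-0.15,-0.15,-0.15,-0.15,-0.15,-0.15,-0.15,-0.15],"claw":[0.5,0.5,0.5,0.5,0.5,0.5,0.5,0.5]}'
python3 -m creep '{"slide":[[-0.3,5,0],[-0.3,5,0],[-0.3,5,0],[-0.4,4,0],[0,0.3,-2],[0,0,-2],[0,0,0],[0,0,0]],"turn":[-0.15,-0.15,-0.15,-0.14,0,0,0,0],"claw":[0.5,0.5,0.5,0.5,0.5,0.5,0.5,0.5]}'
python3 wr.py w9.png
python3 - <<'E'
from h import *
w=np.load('wrist.npy').reshape(-1,3); w=w[~np.isnan(w[:,0])]
q=w[(abs(w[:,0]-426)<60)&(abs(w[:,1]-280)<90)&(w[:,2]>12)&(w[:,2]<28)]; r=cv2.minAreaRect(q[:,:2].astype(np.float32)); print('grip',len(q),r,np.median(q,0))
for c in manip.cut_out('scraper_grip','wrist'):
    W=np.load('wrist.npy');p=W[c['mask']];p=p[~np.isnan(p[:,0])];g=p[p[:,2]<=8];print(c['score'],cv2.minAreaRect(p[:,:2].astype(np.float32)),len(g),np.percentile(g,[1,50,99],axis=0).round(1).tolist() if len(g) else 0)
E
```

```text
clock: 31.6
eef_pos: [442.7, 85.7, 392.5]
eef_rot: [3.142, 0.0, 1.927]
wrist_force: [0.9, -0.1, 1.1]
finger_gap: 46.7
finger_force: 0.0
clock: 32.6
eef_pos: [430.2, 277.3, 353.3]
eef_rot: [3.141, -0.0, 1.342]
wrist_force: [-1.0, 0.3, -0.8]
finger_gap: 47.4
finger_force: 0.0
[430.1 277.3 353.5] [ 3.141e+00 -1.000e-03  1.342e+00] 32.65
grip 3344 ((429.1970520019531, 282.47833251953125), (122.28881072998047, 21.96088409423828), 77.03849792480469) [430.07283613 287.55414497  19.40247057]
0.75 ((467.4097595214844, 272.7300109863281), (124.06535339355469, 103.396240234375), 76.98648071289062) 10737 [[432.5, 211.1, -0.6], [479.3, 275.4, 1.1], [524.4, 332.7, 2.8]]
```

View pics/w9.png

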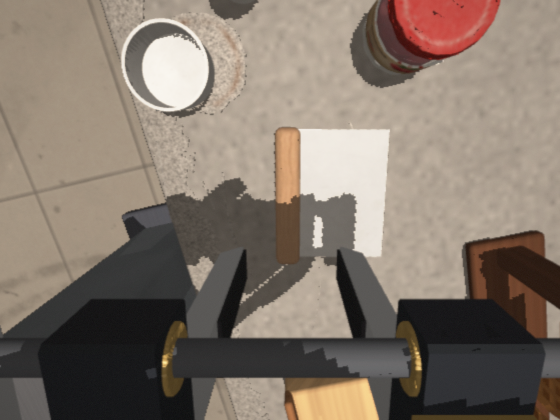

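```bash
python3 -m creep '{"slide":[[-0.15,0.45,-4],[0,0,-4],[0,0,-4],[0,0,-2],[0,0,-1],[0,0,0],[0,0,0],[0,0,0]],"turn":[0.003,0,0,0,0,0,0,0],"claw":[0.5,0.5,0.5,0.5,0.5,0.5,0,0]}' 45
python3 -m creep '{"slide":[[0,0,0],[0,0,0],[0,0,0],[0,0,0],[0,0,2],[0,0,4],[0,0,4],[0,0,0]],"turn":[0,0,0,0,0,0,0,0],"claw":[0,0,0,0,0,0,0,0]}'
```

```text
clock: 33.7
eef_pos: [428.5, 282.0, 203.5]
eef_rot: [3.141, -0.001, 1.346]
wrist_force: [0.7, 0.3, -0.0]
finger_gap: 30.7
finger_force: 0.0
clock: 34.7
eef_pos: [428.6, 282.1, 305.1]
eef_rot: [3.138, -0.003, 1.346]
wrist_force: [1.0, -0.1, -1.5]
finger_gap: 21.4
finger_force: 45.0
```

```bash
python3 -m creep '{"slide":[[0.4,-1.5,0],[0.4,-1.5,0],[0.4,-1.5,0],[0.4,-1.5,0],[0.4,-1.5,0],[0.5,-1.5,0],[0.5,-1.4,0],[0.4,-1.3,0]],"turn":[-0.17,-0.17,-0.17,-0.17,-0.17,-0.17,-0.17,-0.167],"claw":[0,0,0,0,0,0,0,0]}'
python3 -m creep '{"slide":[[0,0,0],[0,0,0]],"turn":[0,0],"claw":[0,0]}'
python3 - <<'E'
from h import *
s=manip.read_state(); print(np.round(s['eef_pos'],1),np.round(s['eef_rot'],3))
gx,gy,tz=s['eef_pos']
for c in ['wrist','scene','top']:
    im,d,cal=shot(c,c+'10.png'); w=cloud(d,cal); np.save(c+'10.npy',w); p=w.reshape(-1,3); p=p[~np.isnan(p[:,0])]
    q=p[(abs(p[:,0]-gx)<68)&(p[:,1]<gy-35)&(p[:,1]>gy-110)&(p[:,2]>tz-225)&(p[:,2]<tz-190)]
    if len(q)<50: print(c,len(q)); continue
    A=np.c_[q[:,0]-gx,q[:,1]-gy,np.ones(len(q))]; 
    for _ in range(3):
        f=np.linalg.lstsq(A,q[:,2],rcond=None)[0]; r=abs(A@f-q[:,2]); k=r<4; A=A[k];q=q[k]
    print(c,len(q),'plane',f.round(4),'z rel tcp at edge',f@[0,-89,1]-tz,'at grip',f[2]-tz,'minrect',cv2.minAreaRect(q[:,:2].astype(np.float32)),np.percentile(q[:,1],1)-gy,np.percentile(q[:,0],[1,99])-gx)
    if c!='top': 
        pass
w=np.load('top10.npy')
for r in manip.cut_out('chip1','top'):
    p=w[r['mask']];p=p[~np.isnan(p[:,0])]; print('chip',round(r['score'],2),np.percentile(p,[2,50,98],axis=0).round().tolist())
cv2.imwrite('pics/s10c.png',cv2.resize(cv2.imread('pics/scene10.png')[170:380,190:430],(800,700),interpolation=cv2.INTER_CUBIC)[:600])
E
```

```text
clock: 35.7
eef_pos: [462.3, 164.4, 301.2]
eef_rot: [3.141, 0.002, -0.017]
wrist_force: [-0.9, -0.4, -1.4]
finger_gap: 21.7
finger_force: 45.0
clock: 35.95
eef_pos: [462.2, 165.2, 302.0]
eef_rot: [3.141, 0.001, -0.007]
wrist_force: [-0.8, 0.0, -1.2]
finger_gap: 21.6
finger_force: 45.0
[462.2 165.2 302. ] [ 3.141e+00  1.000e-03 -7.000e-03]
wrist 16836 plane [-6.00000e-04 -8.00000e-04  9.99002e+01] z rel tcp at edge -202.0292989125045 at grip -202.09865909768575 minrect ((475.6905822753906, 101.82814025878906), (57.06494140625, 94.17572021484375), 89.84431457519531) -90.8238628886885 [-22.54469964  59.97600891]
scene 498 plane [-4.40000e-03 -2.80000e-03  9.99982e+01] z rel tcp at edge -201.75495263200054 at grip -202.00068929336416 minrect ((461.9115295410156, 100.84883880615234), (58.544464111328125, 121.7141342163086), 89.2313461303711) -91.15482869529367 [-59.20298723  57.52730669]
top 3
chip 0.65 [[484.0, -100.0, 47.0], [498.0, -85.0, 56.0], [512.0, -73.0, 60.0]]
```

View pics/s10c.png

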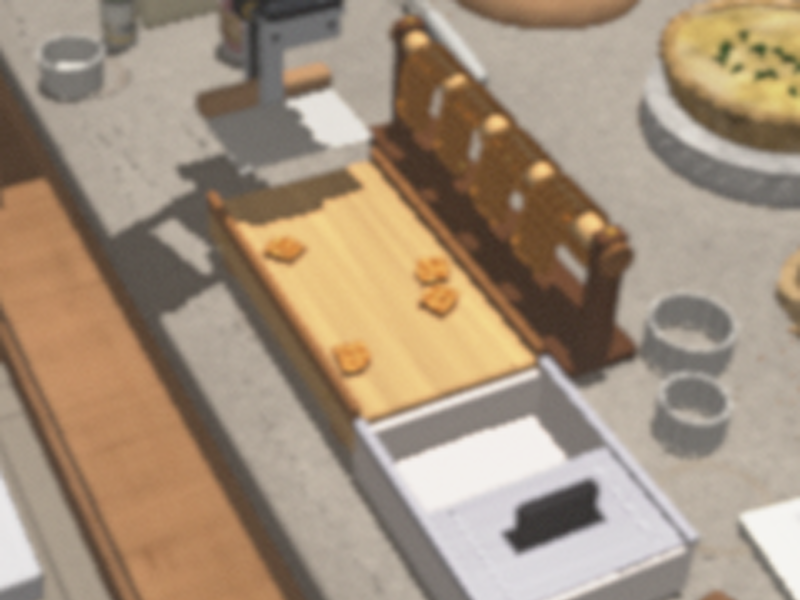

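```bash
python3 -m creep '{"slide":[[0,0,-3],[0,0,-1.2],[0,0,-0.5],[0,0,0],[0,0,0]],"turn":[-0.005,0,0,0,0],"claw":[0,0,0,0,0]}'
python3 -m creep '{"slide":[[0,-1.5,0],[0,-2,0],[0,-2,0],[-0.1,-2,0],[0,-2,0],[0,-2,0],[0,-2,0],[-0.1,-2,0]],"turn":[0,0,0,0,0,0,0,0],"claw":[0,0,0,0,0,0,0,0]}'
```

```text
clock: 36.78
eef_pos: [462.5, 165.0, 256.3]
eef_rot: [-3.141, -0.001, -0.016]
wrist_force: [-0.1, -0.3, -1.3]
finger_gap: 21.6
finger_force: 45.0
clock: 37.78
eef_pos: [460.1, 8.5, 256.0]
eef_rot: [3.142, -0.0, -0.017]
wrist_force: [1.0, 0.9, -1.4]
finger_gap: 22.0
finger_force: 45.0
```

```bash
python3 -m creep '{"slide":[[0,-1,-0.12],[0,-2,0],[0,-2,0],[0,-2,0],[0,-1.5,0],[0,0,0]],"turn":[0,0,0,0,0,0],"claw":[0,0,0,0,0,0]}'
python3 - <<'E'
from h import *
for c in ['scene','top']:
    im,d,cal=shot(c,c+'11.png'); w=cloud(d,cal)
    for r in manip.cut_out('chip1',c):
        p=w[r['mask']];p=p[~np.isnan(p[:,0])]; print(c,'chip',round(r['score'],2),np.percentile(p,[2,50,98],axis=0).round().tolist())
cv2.imwrite('pics/s11c.png',cv2.resize(cv2.imread('pics/scene11.png')[200:380,230:430],(660,600),interpolation=cv2.INTER_CUBIC))
E
```

```text
clock: 38.52
eef_pos: [460.3, -75.7, 254.5]
eef_rot: [3.142, -0.0, -0.017]
wrist_force: [0.4, -0.0, -0.9]
finger_gap: 21.6
finger_force: 45.0
scene chip 0.66 [[462.0, -217.0, 5.0], [474.0, -203.0, 11.0], [488.0, -186.0, 16.0]]
scene chip 0.57 [[403.0, -205.0, 17.0], [409.0, -193.0, 19.0], [415.0, -182.0, 23.0]]
scene chip 0.52 [[409.0, -220.0, 7.0], [414.0, -212.0, 11.0], [421.0, -203.0, 14.0]]
scene chip 0.49 [[498.0, -212.0, 5.0], [511.0, -201.0, 10.0], [525.0, -187.0, 15.0]]
top chip 0.18 [[583.0, 96.0, 61.0], [599.0, 120.0, 111.0], [637.0, 145.0, 124.0]]
```

View pics/s11c.png

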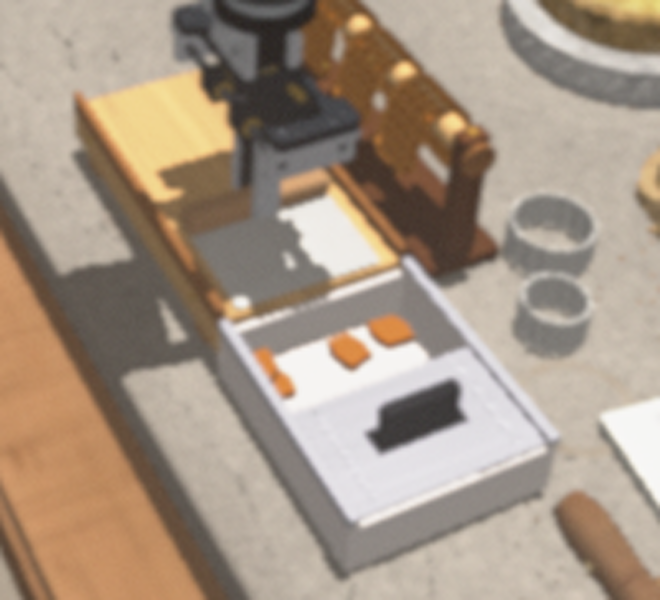

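```bash
python3 - <<'E'
from h import *
for c in ['scene0.npy','top0.npy']:
    w=np.load(c).reshape(-1,3);w=w[~np.isnan(w[:,0])]
    q=w[(w[:,0]>360)&(w[:,0]<560)&(w[:,1]<-364)&(w[:,1]>-470)]
    print(c,len(q),np.percentile(q[:,2],[50,90,99,100]).round(), q[q[:,2]>25].round()[::15].tolist())
E
python3 -m creep '{"slide":[[0,0,2],[0,0,4],[0,-4,0],[0,-4,0],[0,-4,0],[0,-4,0],[-0.1,-4,0],[-0.1,-4,0]],"turn":[0,0,0,0,0,0,0,0],"claw":[0,0,0,0,0,0,0,0]}'
```

```text
scene0.npy 3521 [ 0. 74. 92. 95.] [[496.0, -421.0, 90.0], [493.0, -427.0, 91.0], [499.0, -433.0, 92.0], [501.0, -437.0, 92.0], [500.0, -438.0, 90.0], [496.0, -442.0, 94.0], [492.0, -441.0, 93.0], [489.0, -439.0, 89.0], [485.0, -439.0, 87.0], [481.0, -435.0, 83.0], [505.0, -451.0, 89.0], [496.0, -452.0, 92.0], [488.0, -450.0, 90.0], [484.0, -447.0, 86.0], [480.0, -442.0, 78.0], [501.0, -460.0, 88.0], [491.0, -459.0, 89.0], [485.0, -455.0, 85.0], [480.0, -450.0, 79.0], [501.0, -468.0, 89.0], [494.0, -468.0, 89.0], [487.0, -467.0, 90.0], [488.0, -467.0, 86.0], [481.0, -460.0, 74.0], [556.0, -466.0, 34.0], [483.0, -460.0, 63.0], [541.0, -466.0, 33.0], [500.0, -466.0, 32.0], [478.0, -465.0, 34.0], [467.0, -464.0, 33.0], [461.0, -465.0, 32.0], [452.0, -467.0, 33.0], [443.0, -468.0, 34.0], [433.0, -470.0, 36.0], [427.0, -468.0, 32.0], [410.0, -466.0, 30.0]]
top0.npy 3302 [-0. 35. 91. 95.] [[559.0, -463.0, 29.0], [548.0, -463.0, 31.0], [539.0, -468.0, 34.0], [532.0, -468.0, 32.0], [522.0, -464.0, 28.0], [504.0, -425.0, 87.0], [504.0, -462.0, 85.0], [502.0, -445.0, 85.0], [499.0, -424.0, 87.0], [498.0, -460.0, 89.0], [495.0, -436.0, 93.0], [496.0, -418.0, 83.0], [492.0, -449.0, 94.0], [492.0, -427.0, 89.0], [491.0, -465.0, 86.0], [489.0, -439.0, 89.0], [489.0, -419.0, 80.0], [485.0, -449.0, 93.0], [484.0, -427.0, 88.0], [484.0, -464.0, 85.0], [482.0, -443.0, 84.0], [481.0, -427.0, 81.0], [481.0, -465.0, 79.0], [478.0, -456.0, 80.0], [483.0, -463.0, 30.0], [475.0, -468.0, 33.0], [465.0, -464.0, 30.0], [456.0, -468.0, 35.0], [448.0, -468.0, 38.0], [439.0, -466.0, 35.0], [429.0, -467.0, 30.0], [421.0, -470.0, 34.0], [411.0, -467.0, 32.0]]
clock: 39.72
eef_pos: [458.5, -315.8, 314.4]
eef_rot: [-3.141, 0.0, -0.015]
wrist_force: [0.1, 0.5, -0.9]
finger_gap: 21.5
finger_force: 45.0
```

```bash
python3 -m creep '{"slide":[[0,5,0],[0,5,0],[0,5,0],[0,5,0],[-0.3,5,0],[-0.3,5,0],[-0.4,5,0],[-0.4,5,0]],"turn":[0,0,0,0,0.17,0.17,0.17,0.17],"claw":[0,0,0,0,0,0,0,0]}'
python3 -m creep '{"slide":[[-0.4,5,0],[-0.4,5,0],[-0.4,5,0],[-0.4,4.9,0],[0,0,-4],[0,0,-4],[0,0,0],[0,0,0]],"turn":[0.17,0.17,0.17,0.17,0,0,0,0],"claw":[0,0,0,0,0,0,0,0]}'
```

```text
clock: 40.72
eef_pos: [443.8, 87.0, 314.6]
eef_rot: [3.141, -0.0, 0.67]
wrist_force: [0.4, 0.7, -0.9]
finger_gap: 21.9
finger_force: 45.0
clock: 41.72
eef_pos: [428.6, 284.3, 235.9]
eef_rot: [3.14, -0.001, 1.344]
wrist_force: [0.5, -0.6, 0.1]
finger_gap: 21.4
finger_force: 45.0
```

```bash
python3 -m creep '{"slide":[[0,0,-2],[0,0,-0.8],[0,0,-0.4],[0,0,0],[0,0,0],[0,0,0],[0,0,0],[0,0,0]],"turn":[0,0,0,0,0,0,0,0],"claw":[0,0,0,0,0.5,0.5,0.5,0.5]}'
python3 -m creep '{"slide":[[0,0,3],[0,0,5],[0,0,5],[0,0,5],[0.2,-5,0],[0.2,-5,0],[0.2,-5,0],[0.2,-5,0]],"turn":[0,0,0,0,0.149,0.149,0.149,0.149],"claw":[0.5,0.5,0.5,0.5,0.5,0.5,0.5,0.5]}'
python3 -m creep '{"slide":[[0.2,-5,0],[0.3,-5,0],[0.3,-5,0],[0.3,-5,0],[0.3,-5,0],[0.3,-5,0],[0.3,-5,0],[0.3,-4.4,0]],"turn":[0.149,0.149,0.149,0.149,0.149,0.149,0.149,0.149],"claw":[0.5,0.5,0.5,0.5,0.5,0.5,0.5,0.5]}'
python3 -m creep '{"slide":[[0,0,0],[0,0,0]],"turn":[0,0],"claw":[0.5,0.5]}'
cat > hd.py <<'E'
from h import *
im,d,cal=shot('wrist','wh.png'); w=cloud(d,cal).reshape(-1,3); w=w[~np.isnan(w[:,0])]
q=w[(abs(w[:,0]-459)<45)&(w[:,1]>-345)&(w[:,1]<-195)&(w[:,2]>70)&(w[:,2]<90)]; r=cv2.minAreaRect(q[:,:2].astype(np.float32)); print('handle',len(q),r)
E
python3 hd.py
python3 - <<'E'
from h import *
for c in ['scene','wrist']:
    im,d,cal=shot(c,c+'12.png'); w=cloud(d,cal)
    for r in manip.cut_out('chip1',c):
        p=w[r['mask']];p=p[~np.isnan(p[:,0])]; print(c,'chip',round(r['score'],2),np.percentile(p,[2,50,98],axis=0).round().tolist())
cv2.imwrite('pics/w12.png',cv2.imread('pics/wrist12.png'))
E
```

```text
clock: 42.72
eef_pos: [428.4, 284.0, 202.5]
eef_rot: [3.142, -0.0, 1.344]
wrist_force: [-0.2, 0.5, 0.2]
finger_gap: 46.8
finger_force: 0.0
clock: 43.72
eef_pos: [436.1, 82.4, 382.6]
eef_rot: [3.141, 0.0, 1.945]
wrist_force: [1.1, 0.2, 0.2]
finger_gap: 46.4
finger_force: 0.0
clock: 44.72
eef_pos: [459.1, -311.9, 382.4]
eef_rot: [3.142, 0.0, 3.136]
wrist_force: [0.6, 1.4, 0.5]
finger_gap: 47.2
finger_force: 0.0
clock: 44.98
eef_pos: [459.3, -309.7, 382.2]
eef_rot: [3.141, -0.0, 3.13]
wrist_force: [0.5, -0.0, -0.4]
finger_gap: 46.9
finger_force: 0.0
handle 1075 ((459.4400329589844, -309.86907958984375), (11.542444229125977, 60.026973724365234), 89.63822937011719)
scene chip 0.61 [[404.0, -206.0, 3.0], [411.0, -196.0, 19.0], [424.0, -179.0, 21.0]]
scene chip 0.54 [[496.0, -204.0, 5.0], [507.0, -192.0, 11.0], [520.0, -179.0, 14.0]]
wrist chip 0.95 [[464.0, -218.0, 7.0], [475.0, -204.0, 11.0], [488.0, -190.0, 13.0]]
wrist chip 0.9 [[399.0, -220.0, 5.0], [412.0, -212.0, 11.0], [423.0, -200.0, 14.0]]
wrist chip 0.68 [[496.0, -203.0, 6.0], [509.0, -192.0, 11.0], [523.0, -180.0, 13.0]]
wrist chip 0.61 [[392.0, -208.0, 11.0], [404.0, -195.0, 18.0], [417.0, -181.0, 20.0]]
```

View pics/w12.png

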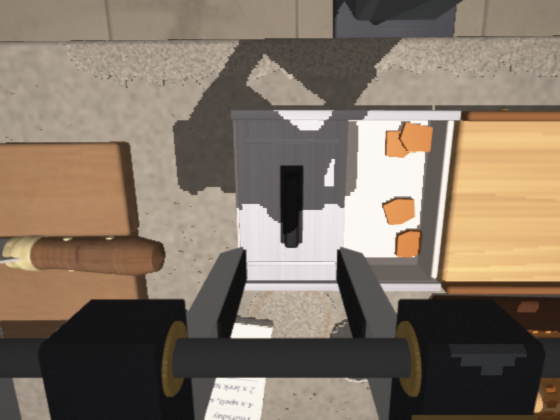

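```bash
python3 -m creep '{"slide":[[0,0,-4],[0,0,-4],[0,0,-4],[0,0,-0.9],[0,0,0],[0,0,0],[0,0,0],[0,0,0]],"turn":[0,0,0,0,0,0,0,0],"claw":[0.4,0.4,0.4,0.4,0,0,0,0]}' 20
python3 -m creep '{"slide":[[0,0,0],[0,0,0],[0,0,0],[0,1.5,0],[0,2,0],[0,2,0],[0.1,2,0],[0,0,0]],"turn":[0,0,0,0,0,0,0,0],"claw":[0,0,0,0,0,0,0,0]}'
python3 -m creep '{"slide":[[0,0.6,0],[0,0.4,0],[0,0.2,0],[0,0,0]],"turn":[0,0,0,0],"claw":[0,0,0,0]}'
```

```text
clock: 46.22
eef_pos: [459.7, -309.4, 254.8]
eef_rot: [3.141, 0.001, 3.132]
wrist_force: [-0.1, 10.2, 9.6]
finger_gap: 11.5
finger_force: 20.0
clock: 47.22
eef_pos: [460.6, -233.7, 254.8]
eef_rot: [-3.141, 0.001, 3.133]
wrist_force: [-2.5, 1.1, 8.6]
finger_gap: 11.6
finger_force: 20.0
clock: 47.72
eef_pos: [460.6, -222.6, 254.8]
eef_rot: [-3.141, 0.002, 3.132]
wrist_force: [-1.0, 1.2, 9.9]
finger_gap: 11.8
finger_force: 20.0
```

```bash
python3 -m creep '{"slide":[[0,0.1,0],[0,0.1,0],[0,0,0]],"turn":[0,0,0],"claw":[0,0,0]}'
python3 -m creep '{"slide":[[0,0.1,0],[0,0.1,0],[0,0,0]],"turn":[0,0,0],"claw":[0,0,0]}'
```

```text
clock: 48.1
eef_pos: [460.6, -220.8, 254.8]
eef_rot: [-3.14, 0.002, 3.132]
wrist_force: [-1.1, -1.7, 8.7]
finger_gap: 12.2
finger_force: 20.0
clock: 48.48
eef_pos: [460.5, -220.1, 254.8]
eef_rot: [-3.137, 0.003, 3.132]
wrist_force: [-0.4, -17.1, 3.6]
finger_gap: 11.8
finger_force: 20.0
```

```bash
python3 -m creep '{"slide":[[0,0,0],[0,0,0],[0,0,0],[0,0,0],[0,0,5],[0,0,5],[0,0,4],[0,0,0]],"turn":[0,0,0,0,0,0,0,0],"claw":[0.4,0.4,0.4,0.4,0.4,0.4,0.5,0.5]}'
python3 hd.py
python3 - <<'E'
from h import *
im,d,cal=shot('scene','scene13.png')
cv2.imwrite('pics/s13c.png',cv2.resize(im[160:380,190:430][:,:,::-1],(655,600),interpolation=cv2.INTER_CUBIC))
E
```

```text
clock: 49.48
eef_pos: [460.4, -219.0, 396.2]
eef_rot: [-3.139, 0.005, 3.132]
wrist_force: [-0.7, -0.0, -0.5]
finger_gap: 47.0
finger_force: 0.0
handle 999 ((460.1509704589844, -221.71498107910156), (11.822566986083984, 58.92006301879883), 89.21609497070312)
```

View pics/s13c.png

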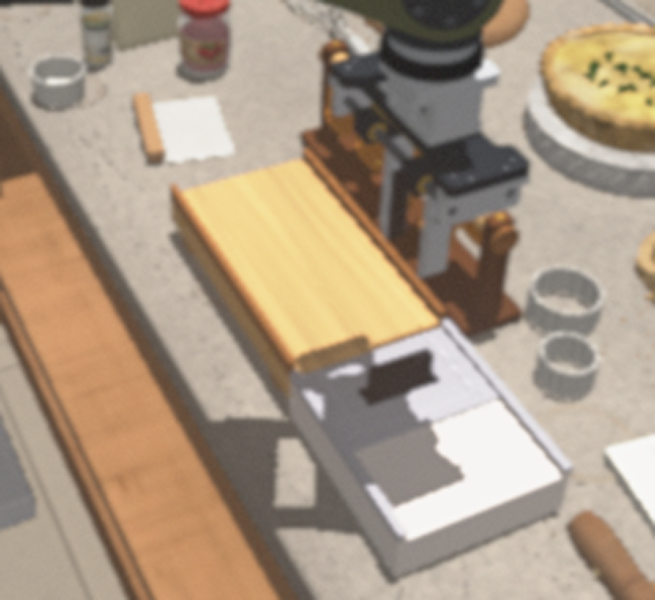

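```bash
python3 -m creep '{"slide":[[-0.3,5,0],[-0.3,5,0],[-0.3,5,0],[-0.3,5,0],[-0.3,5,0],[-0.3,5,0],[-0.3,5,0],[-0.3,5,0]],"turn":[-0.149,-0.149,-0.149,-0.149,-0.149,-0.149,-0.149,-0.149],"claw":[0.5,0.5,0.5,0.5,0.5,0.5,0.5,0.5]}'
python3 -m creep '{"slide":[[-0.3,4,0],[-0.3,3,0],[-0.1,2,0],[0,1.2,-2],[0,0,-2],[0,0,0],[0,0,0]],"turn":[-0.149,-0.149,-0.149,-0.149,0,0,0],"claw":[0.5,0.5,0.5,0.5,0.5,0.5,0.5]}'
python3 wr.py w14.png
python3 - <<'E'
from h import *
w=np.load('wrist.npy').reshape(-1,3); w=w[~np.isnan(w[:,0])]
q=w[(abs(w[:,0]-428)<60)&(abs(w[:,1]-283)<90)&(w[:,2]>12)&(w[:,2]<28)]; r=cv2.minAreaRect(q[:,:2].astype(np.float32)); print('grip',len(q),r)
E
```

```text
clock: 50.58
eef_pos: [435.9, 182.6, 391.9]
eef_rot: [-3.139, -0.0, 1.935]
wrist_force: [1.1, -0.2, -0.5]
finger_gap: 46.9
finger_force: 0.0
clock: 51.45
eef_pos: [429.5, 282.9, 353.5]
eef_rot: [-3.141, 0.0, 1.344]
wrist_force: [0.0, -0.2, 0.3]
finger_gap: 47.1
finger_force: 0.0
[429.5 282.9 353.9] [ 3.141 -0.     1.344] 51.5
grip 3303 ((429.984375, 284.1383972167969), (122.40657806396484, 21.97811508178711), 77.24642181396484)
```

```bash
python3 -m creep '{"slide":[[0,0.1,-4],[0,0,-4],[0,0,-4],[0,0,-2],[0,0,-1],[0,0,0],[0,0,0],[0,0,0]],"turn":[0.003,0,0,0,0,0,0,0],"claw":[0.5,0.5,0.5,0.5,0.5,0.5,0,0]}' 40
python3 -m creep '{"slide":[[0,0,0],[0,0,0],[0,0,0],[0,0,1],[0,0,2],[0,0,0],[0,0,-1.5],[0,0,-1]],"turn":[0,0,0,0,0,0,0,0],"claw":[0,0,0,0,0,0,0,0]}'
python3 -m creep '{"slide":[[0,0,-0.5],[0,0,0],[0,0,0],[0,0,0],[0,0,0],[0,0,3],[0,0,5],[0,0,5]],"turn":[0,0,0,0,0,0,0,0],"claw":[0,0,0.5,0.5,0.5,0.5,0.5,0.5]}'
python3 -m creep '{"slide":[[0,0,5],[-3,-3,2],[-3,-3,0],[0,-4,0],[0,0,0]],"turn":[0,0,0,0,0],"claw":[0.5,0.5,0.5,0.5,0.5]}'
python3 - <<'E'
from h import *
im,d,cal=shot('scene','scene15.png'); w=cloud(d,cal)
for q in ['scraper_grip','jam_jar','cinnamon_jar','ramekin','shell1_mid','cover_handle']:
    for r in manip.cut_out(q,'scene')[:4]:
        p=w[r['mask']];p=p[~np.isnan(p[:,0])]
        if len(p)>20 and r['score']>.4: print(q,round(r['score'],2),np.percentile(p,[2,50,98],axis=0).round().tolist())
cv2.imwrite('pics/s15c.png',cv2.resize(im[150:360,180:440][:,:,::-1],(740,598),interpolation=cv2.INTER_CUBIC))
E
```

```text
clock: 52.5
eef_pos: [429.5, 284.0, 204.3]
eef_rot: [3.141, -0.001, 1.347]
wrist_force: [-0.0, 0.1, -0.1]
finger_gap: 30.4
finger_force: 0.0
clock: 53.5
eef_pos: [429.0, 283.7, 206.4]
eef_rot: [-3.14, 0.002, 1.347]
wrist_force: [0.2, 0.4, -1.9]
finger_gap: 21.9
finger_force: 40.0
clock: 54.5
eef_pos: [429.3, 283.9, 334.7]
eef_rot: [-3.141, 0.0, 1.347]
wrist_force: [-0.4, 0.2, -0.2]
finger_gap: 46.9
finger_force: 0.0
clock: 55.12
eef_pos: [369.2, 182.6, 403.7]
eef_rot: [3.141, -0.0, 1.345]
wrist_force: [-0.7, 0.7, 0.3]
finger_gap: 47.2
finger_force: 0.0
jam_jar 0.68 [[517.0, 359.0, 0.0], [540.0, 373.0, 61.0], [579.0, 422.0, 98.0]]
jam_jar 0.42 [[336.0, 179.0, -1.0], [432.0, 449.0, 45.0], [450.0, 517.0, 218.0]]
cinnamon_jar 0.56 [[393.0, 377.0, 5.0], [433.0, 448.0, 45.0], [449.0, 472.0, 132.0]]
ramekin 0.6 [[585.0, 99.0, 64.0], [594.0, 125.0, 107.0], [634.0, 150.0, 125.0]]
ramekin 0.57 [[331.0, 372.0, -0.0], [360.0, 401.0, 22.0], [391.0, 441.0, 38.0]]
shell1_mid 0.64 [[576.0, -113.0, 58.0], [591.0, -86.0, 105.0], [631.0, -61.0, 124.0]]
cover_handle 0.93 [[394.0, -267.0, 45.0], [454.0, -228.0, 49.0], [529.0, -178.0, 79.0]]
```

View pics/s15c.png

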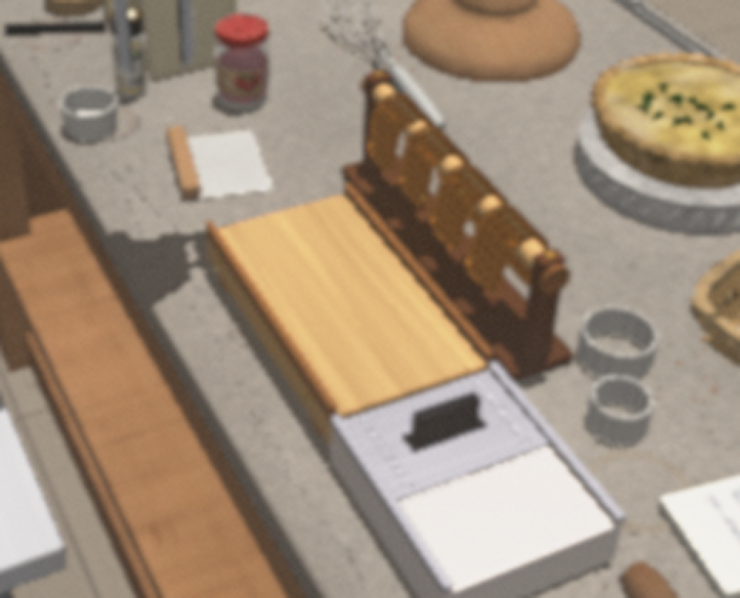

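The last picture shows four shells hanging apart on the bar, an empty board, the cover shut, and the scraper flat on the worktop. The jars and the pot are where they were.

```bash
python3 -c "
from cell import manip
print(manip.sign_off())"
```

```text
the job is handed in; nothing more can be done
None
```

The job is handed in at about 55 s on the clock: all four shells hang apart on the rack bar, all four broken pieces are in the bin with its cover fully shut, the scraper lies flat on the worktop, and the jars and pot were not moved.

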